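# Flip the hot-work flag over

### The arm

A 7-joint arm with a two-finger parallel gripper is mounted at the origin on the work surface. World frame = base frame: x ahead of the robot, y to its left, z up, the work surface at z = 0. Lengths are in m, angles in rad, forces in N, time in s.
With the tool pointing down it reaches from about 0.425 to 0.95 m from the base axis. Payload 4.7 kg.
Tool frame: the origin (TCP) lies between the finger pads; the fingertips stand 25 mm ahead of it and the grasp point (between the pads) lies 6 mm ahead of it; z points along the fingers, y is the line along which they close (so a half turn about z gives the same grasp; the last joint's range is limited). The gripper opens to 85 mm and grips with 20 to 120 N. Pads are 22 mm wide; open, the fingers measure 114 mm over their backs; the gripper's body (76 mm by 85 mm) begins 54 mm behind the grasp point. The pads swing forward as they close: fully open they stand 13 mm farther back than shut.
Start: joints at [1.15, 0.469, -0.049, 1.532, 0.024, 1.141, -0.082], TCP at [0.258, -0.624, 0.256] pointing down, gripper open.
Joint ranges: [-2.59, 2.59], [-0.33, 1.99], [-1.39, 1.29], [0.1, 2.45], [-1.04, 4.18], [0.21, 1.99], [-2.66, 2.66]. Speed limits (rad/s): [2.57, 2.57, 3.14, 3.14, 3.14, 3.14, 3.14].

### API

Orientations are given as a 3x3 rotation matrix whose columns are the frame's x, y, z axes.
In Python, from rig import * gives the robot as it stands. Calls block until the motion is done:
- movep(position, orientation): joint-space move of the TCP to a pose.
- move_l(position, attitude=None, feed=0.15, until_force=None): straight line of the TCP; attitude=None keeps the orientation; feed is the mean speed in m/s. With until_force (N) it stops when the force on the tool has changed by that much, and returns True; else False.
- move_joints(angles): joint-space move.
- command_gripper(opening, newtons=None): finger opening in m; newtons is the grip in N (None keeps the last); returns when the fingers have stopped.
- sleep(seconds).
- inverse_kinematics(position, orientation): joint angles nearest the present ones, or None.
- sense(): the state.
- camera(name): name is "side" or "top"; returns (picture, depth): 400x640x3 uint8, red, green, blue; 400x640 float32, m along the optical axis (not along the pixel's ray), 0 where there is no reading.
- camera_params(name): a dict with "K" (3x3 intrinsics, pixels), "position" and "rotation" of the camera in the world. Camera axes: x right, y down, z forward; pixel columns grow to the right and rows downward; lengths in m; the calibration is good to about 2 mm. A picture is of the moment at which its call begins. camera_params takes no time and is no camera call.
A pose or a line that the arm cannot do raises Unreachable and nothing moves.
- finish_job(): hands the job in; it is judged then, once.
The state is a dict: "time_s": time; "joint_pos": joint angles; "qd": joint speeds; "joint_efforts": joint torques, N m; "position": TCP position; "tcp_rot": TCP orientation; "wrist_force": force on the tool from outside, world axes, zero at the start; "ft_torque": the same for the moment, N m; "finger_gap": finger opening in m; "gripper_force": force on a finger pad.
Only numpy, scipy, OpenCV 4.12 (cv2) and the standard library are available. Lean on these libraries where they do the work, as an engineer would, in place of code of your own. Each camera call takes 0.05 s, during which the arm holds its last target. There are 200 camera calls.

### The job

Grinding is about to start, so turn over the flag on the yellow stand from green to orange: with the tips or outside of the fingers push its free edge up, guide it over the hinge and press it down until it lies fully flat on the other side. Only push it, steadily: do not grip, force or fling it. Leave the flag on the blue stand and everything else on the bench where they are.

Things in the scene. Friction and masses are not known exactly. Their poses are not given: they have to be found in the camera images.
- yellow_stand: Yellow flag stand, fixed. Origin: centre of its underside, on the bench. Base 130 (x) x 70 (y) x 8 mm. Hinge line parallel to its y axis, 100 mm above the origin. Under the flag a saddle bar, 70 mm (x) x 30 mm, top 97 mm high; two side cheeks, 16 mm (x), outer faces 62 mm apart, 104 mm high. Its x axis points roughly to the robot's left (+y), the way the flag flips.
- yellow_flag (a joint): Yellow stand's flag angle, rad: 0 level on the stand's -x side (robot's right), green face up; 1.57 upright; 3.14 level on the +x side, orange up, at its rubber-cushioned stop. Plate 90 mm out from hinge line, 44 wide, 5 thick (hinge mid-thickness), about 90 g; its outer 55 mm overhang with free space below for a fingertip. Stiff hinge, stays where left (1 to 2 N at the edge). Starts 0 to 0.25.
- yellow_flag_edge (a point): Middle of the free edge (at mid-thickness) of the flag on the yellow stand, 90 mm from its hinge line. x axis from this edge to the hinge, y along the hinge line, z out of the green face (white disc; the orange face has a black cross).
- blue_stand: Blue flag stand, fixed. Origin: centre of its underside, on the bench. Base 130 (x) x 70 (y) x 8 mm. Hinge line parallel to its y axis, 100 mm above the origin. Under the flag a saddle bar, 70 mm (x) x 30 mm, top 97 mm high; two side cheeks, 16 mm (x), outer faces 62 mm apart, 104 mm high. Its x axis points roughly to the robot's left (+y), the way the flag flips.
- blue_flag (a joint): Blue stand's flag angle, rad: 0 level on the stand's -x side (robot's right), green face up; 1.57 upright; 3.14 level on the +x side, orange up, at its rubber-cushioned stop. Plate 90 mm out from hinge line, 44 wide, 5 thick (hinge mid-thickness), about 90 g; its outer 55 mm overhang with free space below for a fingertip. Stiff hinge, stays where left (1 to 2 N at the edge). Starts 0 to 0.25.
- blue_flag_edge (a point): Middle of the free edge (at mid-thickness) of the flag on the blue stand, 90 mm from its hinge line. x axis from this edge to the hinge, y along the hinge line, z out of the green face (white disc; the orange face has a black cross).
- orange_tape_center (a point): Centre of the loose orange tape measure, 66 x 34 x 56 mm, standing upright. Bystander.
- red_tape_center (a point): Centre of the loose red tape measure, 56 x 29 x 48 mm, standing upright. Bystander.
- oil_bottle_center (a point): Centre (half-way up) of the loose amber oil bottle with red cap, 56 mm across, 150 mm tall, upright. Bystander.
- spanner_grip (a point): Grip of the loose steel spanner lying on the bench. Bystander.
- steel_collar_center (a point): Centre of the loose steel collar, 48 mm across, 25 mm tall, lying flat. Bystander.
- hammer_grip (a point): Grip of the loose hammer lying on the bench. Bystander.
Things that resemble listed ones, but are neither listed nor needed, are in the scene too. There is more than one size of the yellow_stand; the one meant has the size given above.

How it is judged:
By the outcome, as a careful person would: the job done as asked, in the order asked, and still so for the second after the job is handed in, with the robot touching nothing.
It also fails if it takes over 35 s, if anything falls off the work surface, if the arm or the gripper's body presses on something with over 40 N, if the wrist force passes 120 N, or if a joint passes its speed limit or range.

## Working session

There is one attempt and no reset: what is moved stays moved. The work goes in short steps, each a Python script; the robot and the scene stay as the last script left them, time stands still between calls to the robot, and variables do not carry over. Pictures are saved under pics/ and viewed, at most 10 in all, crops included, and the job is handed in when it is done.

```bash
mkdir -p pics; ls
python3 - <<'E'
from rig import *
import cv2, numpy as np
for n in ("top","side"):
    p,d=camera(n); cv2.imwrite(f"pics/{n}0.png",p[:,:,::-1]); np.savez(f"{n}0.npz",p=p,d=d)
    c=camera_params(n); print(n,c["K"],c["position"],c["rotation"])
s=sense();print(s["time_s"],s["position"],s["tcp_rot"],s["finger_gap"])
E
```

```text
pics
top [[371.47036723   0.         317.22211109]
 [  0.         371.47036723 203.77642536]
 [  0.           0.           1.        ]] [ 0.32494623 -0.02418393  1.18028823] [[ 0.01015441 -0.98389425  0.17846289]
 [-0.99983878 -0.01263337 -0.01275969]
 [ 0.01480877 -0.17830455 -0.98386391]]
side [[519.07328806   0.         325.0415622 ]
 [  0.         519.07328806 193.98291234]
 [  0.           0.           1.        ]] [ 0.41955418 -1.25929165  1.29671662] [[ 0.99634001 -0.06429526  0.05632684]
 [-0.0852068  -0.69453458  0.71439592]
 [-0.00681134 -0.71658066 -0.69747098]]
0.1 [ 0.2575606  -0.62342309  0.25537416] [[ 9.24229520e-01  3.81836671e-01 -7.42889070e-04]
 [ 3.81837382e-01 -9.24228218e-01  1.55387663e-03]
 [-9.32719628e-05 -1.71980147e-03 -9.99998517e-01]] 0.08532884241016583
```

View pics/top0.png

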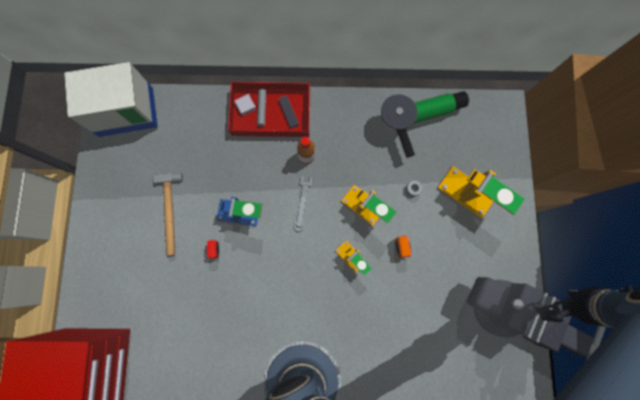

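View pics/side0.png

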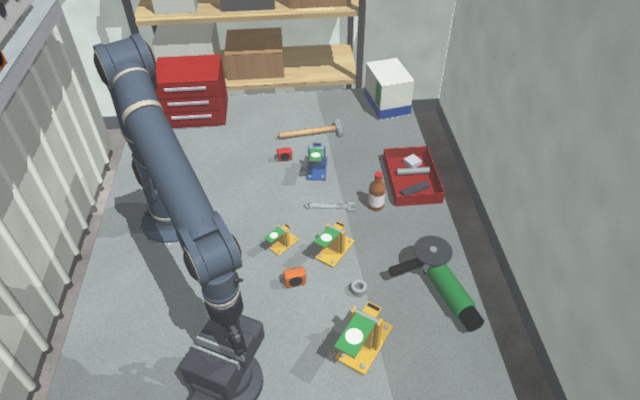

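Top view: three yellow candidates, small (354,258), medium (368,206) and large (482,192), with the blue stand at (240,210). The medium one looks like the 130 mm size, matching blue. I'll measure all three and view an enlarged crop.

```bash
cat > h.py <<'E'
import cv2, numpy as np
from rig import *
def cloud(n,d):
    c=camera_params(n);K=np.array(c["K"]);v,u=np.mgrid[:400,:640]
    P=np.stack([(u-K[0,2])/K[0,0]*d,(v-K[1,2])/K[1,1]*d,d],-1)
    return P@np.array(c["rotation"]).T+np.array(c["position"])
def proj(n,X):
    c=camera_params(n);p=(np.atleast_2d(X)-c["position"])@np.array(c["rotation"])@np.array(c["K"]).T
    return p[:,:2]/p[:,2:]
def comps(m,amin=40):
    k,l,st,ce=cv2.connectedComponentsWithStats(m.astype(np.uint8))
    return [(l==i,ce[i]) for i in range(1,k) if st[i,4]>=amin]
E
python3 - <<'E'
from h import *
np.set_printoptions(precision=4,suppress=True)
for n in("top","side"):
    z=np.load(n+"0.npz");p,d=z["p"],z["d"];P=cloud(n,d);hsv=cv2.cvtColor(p,cv2.COLOR_RGB2HSV)
    H,S,V=hsv[...,0],hsv[...,1],hsv[...,2]
    gm=(H>50)&(H<85)&(S>120)&(V>50)&(d>0)
    gm=cv2.morphologyEx(gm.astype(np.uint8),cv2.MORPH_CLOSE,np.ones((9,9)))>0   # fill disc
    for m,c in comps(gm):
        X=P[m];mu=np.median(X,0);X=X[np.abs(X[:,2]-mu[2])<.04]
        w=np.linalg.svd(X-X.mean(0),full_matrices=False)[2]
        r=cv2.minAreaRect(X[:,:2].astype(np.float32))
        print(n,"green px",c,"ctr",X.mean(0),"normal",w[2]*np.sign(w[2,2]),"rect",r,"z",np.percentile(X[:,2],[5,95]))
    ym=(H>17)&(H<30)&(S>150)&(V>70)&(d>0)&(P[...,2]<.25)&(np.abs(P[...,1])<.65)&(P[...,0]<.8)
    for m,c in comps(cv2.dilate(ym.astype(np.uint8),np.ones((3,3)))>0):
        m&=ym;X=P[m];b=X[X[:,2]<.025]
        print(n,"yellow px",c,"zmax",np.percentile(X[:,2],97),"base rect",cv2.minAreaRect(b[:,:2].astype(np.float32)) if len(b)>5 else None)
t=np.load("top0.npz")["p"];s=np.load("side0.npz")["p"]
a=cv2.resize(t[150:290,320:540],None,fx=3.4,fy=3.4,interpolation=3)[...,::-1]
cv2.imwrite("pics/crop1.png",a[:, :800])
cv2.imwrite("pics/crop2.png",cv2.resize(s[200:300,250:380],None,fx=6,fy=6,interpolation=3)[...,::-1])
E
```

```text
top green px [435.3559 106.5778] ctr [ 0.85   -0.4159  0.0653] normal [-0.3189 -0.1167  0.9406] rect ((0.8539674282073975, -0.4126507341861725), (0.05882089585065842, 0.14963242411613464), 17.567724227905273) z [0.0485 0.0738]
top green px [131.9928 115.6403] ctr [0.7837 0.5269 0.1101] normal [-0.9828 -0.1844  0.0007] rect ((0.7841328978538513, 0.5275495052337646), (0.005539815407246351, 0.03665635362267494), 10.905998229980469) z [0.0756 0.143 ]
top green px [502.0701 194.8417] ctr [ 0.5479 -0.5729  0.1343] normal [ 0.0033 -0.0104  0.9999] rect ((0.547455370426178, -0.5755789875984192), (0.11243848502635956, 0.05812852457165718), 54.188194274902344) z [0.1311 0.1373]
top green px [373.0145 203.3986] ctr [ 0.5233 -0.2027  0.1051] normal [0.118  0.0988 0.9881] rect ((0.5223879814147949, -0.20454059541225433), (0.03479718044400215, 0.04046481475234032), 53.3455810546875) z [0.1015 0.1083]
top green px [245.5018 209.3158] ctr [0.5011 0.1702 0.1091] normal [0.0061 0.1883 0.9821] rect ((0.5020095705986023, 0.16809581220149994), (0.08172627538442612, 0.04323560744524002), 80.08656311035156
[... 532 characters left out ...]
937 base rect ((0.5839990377426147, -0.5240446329116821), (0.17091166973114014, 0.09171099960803986), 53.509220123291016)
top yellow px [359.4424 204.5419] zmax 0.0986554162316619 base rect ((0.536389172077179, -0.1860128939151764), (0.1275760531425476, 0.06710916757583618), 51.62871551513672)
top yellow px [346.7615 254.2872] zmax 0.0715372390021336 base rect ((0.37266433238983154, -0.1452980488538742), (0.09066631644964218, 0.04785099998116493), 42.99148941040039)
side green px [454.6946 287.1527] ctr [ 0.8542 -0.4168  0.0709] normal [-0.0566 -0.0249  0.9981] rect ((0.8506007790565491, -0.41029173135757446), (0.045813173055648804, 0.14554131031036377), 19.163959503173828) z [0.0652 0.076 ]
```

View pics/crop1.png

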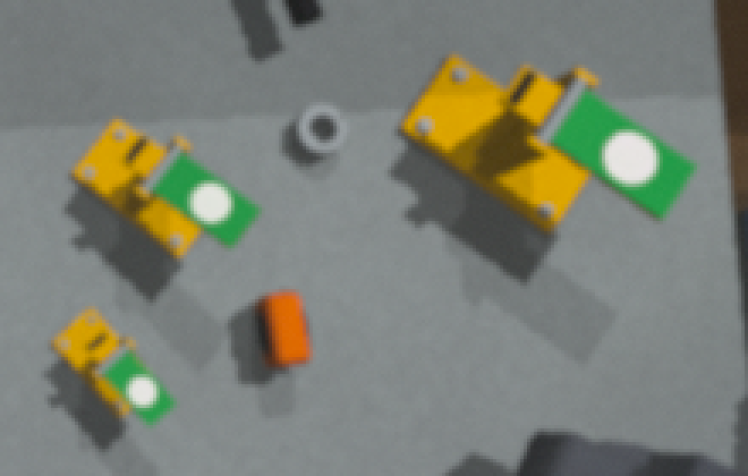

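View pics/crop2.png

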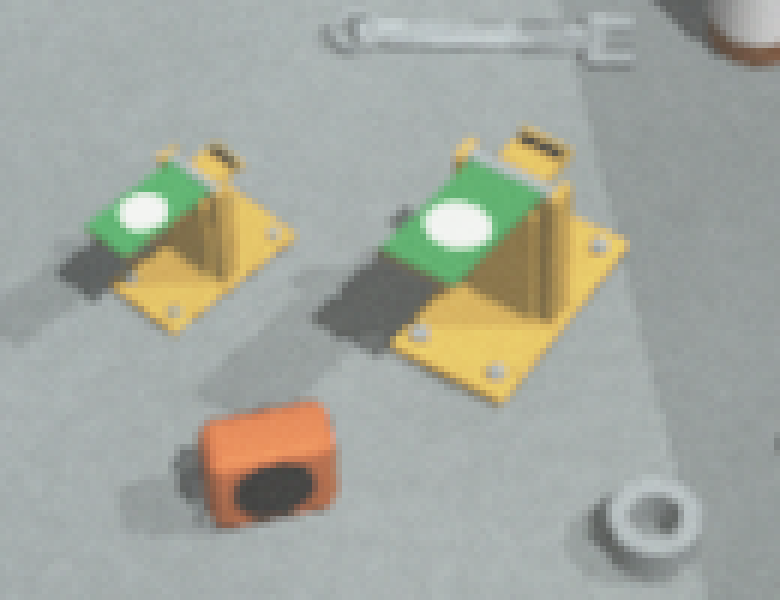

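The medium stand (top px 368,206; side px 333,243) has a base of 128 x 67 mm, which matches 130 x 70. The others measure 171 x 92 and 91 x 48, so they are ruled out. The crops show it green side up with its free edge toward lower right. My plan is to tilt the closed fingers along the hinge direction and sweep one arc under, over and down.

```bash
cat >> h.py <<'E'
A=np.deg2rad(51.6); XS=np.array([np.cos(A),np.sin(A),0]); YS=np.array([-XS[1],XS[0],0]); Z=np.array([0,0,1.])
H=np.array([.5364,-.186,.100])
def tool(beta,roll):
    a=-np.cos(beta)*YS-np.sin(beta)*Z
    y=XS; x=np.cross(y,a); R=np.stack([x,y,a],1)
    c,s=np.cos(roll),np.sin(roll)
    return R@np.array([[c,-s,0],[s,c,0],[0,0,1]])
def tcp(th,R,beta,rho=.070,yt=-.004,extra=0.,hh=.015,hv=.011):
    """TCP so that the finger just touches the orange face at flag angle th (minus extra clearance)."""
    u=-np.cos(th)*XS+np.sin(th)*Z; n=np.sin(th)*XS+np.cos(th)*Z
    o=.0025+hh*abs(np.sin(th))+hv/np.cos(beta)*abs(np.cos(th))+max(0,(.022-yt)*np.tan(beta)*np.cos(th))+extra
    return H+rho*u-o*n+yt*YS-.025*R[:,2]
E
python3 - <<'E'
from h import *
np.set_printoptions(precision=2,suppress=True)
for b in (25,35,45):
  for r in (0,90,180,-90):
    be=np.deg2rad(b);R=tool(be,np.deg2rad(r))
    ks=[("pre",tcp(0,R,be,extra=.015)-.1*R[:,2])]+[(t,tcp(t,R,be)) for t in (0,.8,1.57,2.4,3.14)]
    q=[inverse_kinematics(p,R) for _,p in ks]
    print(b,r,[x is not None for x in q]); 
    if all(x is not None for x in q): print(np.array(q))
E
```

```text
25 0 [False, False, False, False, True, True]
25 90 [False, False, False, False, False, True]
25 180 [False, False, False, False, False, True]
25 -90 [False, False, False, False, False, True]
35 0 [False, False, False, True, True, True]
35 90 [False, False, False, False, True, True]
35 180 [False, False, False, False, True, True]
35 -90 [False, False, False, False, True, True]
45 0 [False, False, True, True, True, True]
45 90 [False, False, False, True, True, True]
45 180 [False, False, False, True, True, True]
45 -90 [False, False, False, True, True, True]
```

```bash
cat >> h.py <<'E'
def tool2(psi,beta,roll):
    """psi 0: fingers along -YS; 90deg: along +XS. beta: pitch below horizontal."""
    h=-np.cos(psi)*YS+np.sin(psi)*XS; a=np.cos(beta)*h-np.sin(beta)*Z
    y=np.cross(Z,h); x=np.cross(y,a); R=np.stack([x,y,a],1); c,s=np.cos(roll),np.sin(roll)
    return R@np.array([[c,-s,0],[s,c,0],[0,0,1]])
E
python3 - <<'E'
from h import *
tips=dict(start=H-.070*XS-.035*Z,d45=H-.07*XS+.03*Z,up=H+.07*Z-.02*XS,d135=H+.06*XS+.04*Z,end=H+.07*XS+.012*Z)
for b in (20,30,40,50,60,75):
  for psi in (0,30,60,90,120,150,180):
    s=""
    for k,t in tips.items():
      ok=[r for r in (0,90,180,-90) for R in [tool2(*np.deg2rad([psi,b,r]))] if inverse_kinematics(t-.025*R[:,2],R) is not None]
      s+=f"{k}:{ok} "
    print(b,psi,s)
E
```

```text
20 0 start:[] d45:[] up:[] d135:[0] end:[0, 90, 180, -90] 
20 30 start:[] d45:[] up:[] d135:[] end:[] 
20 60 start:[] d45:[] up:[] d135:[0, 90, 180, -90] end:[0, 90, 180, -90] 
20 90 start:[0, 90, 180, -90] d45:[0, 90, 180, -90] up:[0, 90, 180, -90] d135:[0, 90, 180, -90] end:[0, 90, 180, -90] 
20 120 start:[0, 90, 180, -90] d45:[0, 90, 180, -90] up:[0, 90, 180, -90] d135:[0, 90, 180, -90] end:[0, 90, 180, -90] 
20 150 start:[0, 90, 180, -90] d45:[0, 90, 180, -90] up:[0, 90, 180, -90] d135:[0, 90, 180, -90] end:[0, 90, 180, -90] 
20 180 start:[] d45:[] up:[] d135:[] end:[] 
30 0 start:[] d45:[] up:[] d135:[0, 90, 180, -90] end:[0, 90, 180, -90] 
30 30 start:[] d45:[] up:[] d135:[] end:[] 
30 60 start:[] d45:[] up:[] d135:[0, 90, 180, -90] end:[0, 90, 180, -90] 
30 90 start:[0, 90, 180, -90] d45:[0, 90, 180, -90] up:[0, 90, 180, -90] d135:[0, 90, 180, -90] end:[0, 90, 180, -90] 
30 120 start:[0, 90, 180, -90] d45:[0, 90, 180, -90] up:[0, 90, 180, -90] d135:[0, 90, 180, -90] end:[0, 90, 180, -90] 
30 150 start:[0, 90, 180, -90] d45:[0, 90, 180, -90] up:[0, 90, 180, -90] d135:[0, 90, 18
[... 2644 characters left out ...]
 90, 180, -90] d45:[0, 90, 180, -90] up:[0, 90, 180, -90] d135:[0, 90, 180, -90] end:[0, 90, 180, -90] 
75 60 start:[0, 90, 180, -90] d45:[0, 90, 180, -90] up:[0, 90, 180, -90] d135:[0, 90, 180, -90] end:[0, 90, 180, -90] 
75 90 start:[0, 90, 180, -90] d45:[0, 90, 180, -90] up:[0, 90, 180, -90] d135:[0, 90, 180, -90] end:[0, 90, 180, -90] 
75 120 start:[0, 90, 180, -90] d45:[0, 90, 180, -90] up:[0, 90, 180, -90] d135:[0, 90, 180, -90] end:[0, 90, 180, -90] 
75 150 start:[0, 90, 180, -90] d45:[0, 90, 180, -90] up:[0, 90, 180, -90] d135:[0, 90, 180, -90] end:[0, 90, 180, -90] 
75 180 start:[0, 90, 180, -90] d45:[0, 90, 180, -90] up:[0, 90, 180, -90] d135:[0, 90, 180, -90] end:[0, 90, 180, -90]
```

```bash
cat >> h.py <<'E'
BE=np.deg2rad(47); HF=.011
R0=tool2(np.pi/2,BE,0.); AX=R0[:,2]; NF=np.sin(BE)*XS+np.cos(BE)*Z   # leading side of the fingers
def tk(phi,rho=.066):
    """TCP with the leading tip corner on a circle about the hinge at angle phi."""
    return H+rho*(-np.cos(phi)*XS+np.sin(phi)*Z)-HF*NF-.025*AX
E
python3 - <<'E'
from h import *
np.set_printoptions(precision=3,suppress=True)
command_gripper(0.0,20)
p0=tk(np.deg2rad(-28)); movep(p0-.19*AX,R0)
s=sense();print(s["time_s"],s["position"],s["joint_pos"],s["finger_gap"])
for f in (-28,0,45,90,135,180): print(f,inverse_kinematics(tk(np.deg2rad(f)),R0))
move_l(p0-.06*AX,feed=.12)
for n in("top","side"):
    p,d=camera(n);np.savez(n+"1.npz",p=p,d=d);cv2.imwrite(f"pics/{n}1.png",p[...,::-1])
for q in (p0,H,H-.09*XS): print(proj("side",q),proj("top",q))
p=np.load("side1.npz")["p"];t=np.load("top1.npz")["p"]
a=cv2.resize(p[170:300,230:390],(640,520),interpolation=3)
cv2.imwrite("pics/crop3.png",a[...,::-1])
print(sense()["time_s"],sense()["wrist_force"])
E
```

```text
2.7833 [ 0.404 -0.353  0.219] [ 0.717  0.449  0.348  1.895 -0.869  1.316 -2.304] -0.00034740727256966306
-28 [ 0.792  0.605 -0.048  2.028 -1.01   0.892 -2.247]
0 [ 0.684  0.554  0.11   2.024 -1.029  0.995 -2.252]
45 [ 0.581  0.478  0.195  2.014 -1.022  1.055 -2.337]
90 [ 0.535  0.439  0.142  2.011 -1.027  1.009 -2.43 ]
135 [ 0.598  0.468 -0.048  2.015 -1.033  0.879 -2.478]
180 [ 0.708  0.558 -0.237  2.024 -1.033  0.737 -2.449]
[[320.825 249.365]] [[388.053 217.778]]
[[335.732 227.746]] [[367.061 199.268]]
[[319.508 246.467]] [[391.236 218.216]]
4.1167 [-0.462  0.374  0.145]
```

View pics/crop3.png

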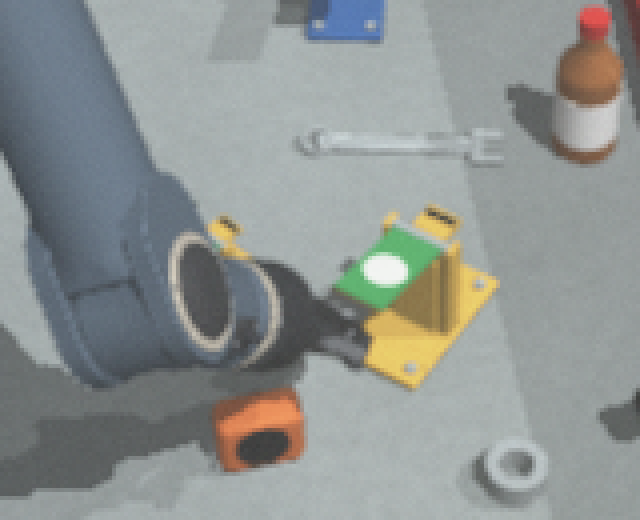

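View pics/top1.png

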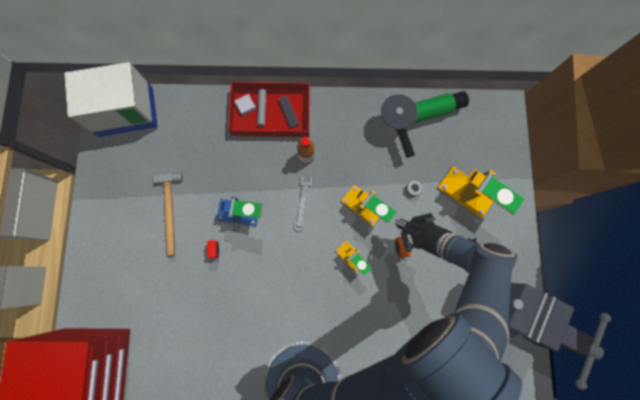

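The tips are at about (350,325) in the crop, just below and outside the free edge. The flag and the orange tape (260,430) haven't moved. Joint 5 runs close to its limit, so I'll look for an azimuth with more margin.

Run:
```python
from h import *
np.set_printoptions(precision=2,suppress=True)
lo=np.array([-2.59,-.33,-1.39,.1,-1.04,.21,-2.66]);hi=np.array([2.59,1.99,1.29,2.45,4.18,1.99,2.66])
print(sense()["joint_pos"])
for b in (47,55):
 for psi in (90,105,120,135):
  for r in (0,20,-20):
   R=tool2(*np.deg2rad([psi,b,r])); out=[]
   for f in (-28,0,45,90,135,180):
    q=inverse_kinematics(tk(np.deg2rad(f))+.025*AX-.025*R[:,2],R)
    out.append(np.nan if q is None else np.min(np.minimum(q-lo,hi-q)))
   print(b,psi,r,np.array(out))
```

```text
[ 0.67  0.54  0.21  2.01 -1.01  1.08 -2.23]
47 90 0 [ 0.03  0.01  0.03  0.02 -0.    0.01]
47 90 20 [0.03 0.   0.06 0.07 0.11 0.21]
47 90 -20 [0.01 0.02 0.04 0.03 0.01 0.01]
47 105 0 [0.13 0.16 0.18 0.16 0.11 0.06]
47 105 20 [0.1  0.13 0.06 0.02 0.01 0.03]
47 105 -20 [0.15 0.18 0.2  0.18 0.13 0.08]
47 120 0 [0.29 0.32 0.32 0.3  0.26 0.22]
47 120 20 [0.25 0.22 0.14 0.07 0.04 0.08]
47 120 -20 [0.32 0.34 0.35 0.32 0.29 0.25]
47 135 0 [0.45 0.47 0.47 0.44 0.4  0.38]
47 135 20 [0.31 0.29 0.23 0.16 0.12 0.15]
47 135 -20 [0.47 0.49 0.49 0.46 0.43 0.41]
55 90 0 [0.03 0.08 0.13 0.09 0.06 0.06]
55 90 20 [0.02 0.   0.13 0.19 0.21 0.21]
55 90 -20 [0.06 0.11 0.15 0.15 0.1  0.05]
55 105 0 [0.19 0.23 0.26 0.21 0.18 0.15]
55 105 20 [0.11 0.06 0.06 0.04 0.11 0.2 ]
55 105 -20 [0.22 0.26 0.29 0.28 0.24 0.18]
55 120 0 [0.34 0.37 0.39 0.32 0.29 0.3 ]
55 120 20 [0.19 0.16 0.08 0.   0.02 0.02]
55 120 -20 [0.37 0.4  0.41 0.4  0.36 0.32]
55 135 0 [0.49 0.51 0.51 0.44 0.4  0.42]
55 135 20 [0.28 0.26 0.19 0.12 0.08 0.1 ]
55 135 -20 [0.52 0.54 0.54 0.52 0.49 0.46]
```

```bash
cat >> h.py <<'E'
R1=tool2(np.deg2rad(115),BE,0.); A1=R1[:,2]
def tq(deg,rho=.070): return tk(np.deg2rad(deg),rho)+.025*AX-.025*A1
E
python3 - <<'E'
from h import *
np.set_printoptions(precision=2,suppress=True)
p0=tk(np.deg2rad(-28)); move_l(p0-.12*AX,feed=.15)
p1=tq(-32); move_l(p1-.11*A1,R1,feed=.12)
print(sense()["time_s"],sense()["joint_pos"])
print("in",move_l(p1,feed=.1,until_force=6),sense()["wrist_force"])
for f in np.arange(-15,91,15):
    hit=move_l(tq(f),feed=.06,until_force=15); s=sense()
    print(f,hit,s["time_s"],s["wrist_force"],s["position"]-tq(f))
    if hit: break
for n in("top","side"):
    p,d=camera(n);np.savez(n+"2.npz",p=p,d=d)
a=np.load("side2.npz")["p"][170:300,260:400];b=np.load("top2.npz")["p"][150:280,320:460]
cv2.imwrite("pics/c4.png",np.hstack([cv2.resize(x,(400,372),interpolation=3) for x in(a,b)])[...,::-1])
E
```

```text
5.25 [ 0.68  0.65  0.2   1.7  -0.71  1.39 -2.16]
in False [ 0.24  0.36 -0.06]
-15 False 6.9917 [-0.23 -1.7   0.42] [-0. -0.  0.]
0 False 7.45 [0.19 0.1  1.12] [0. 0. 0.]
15 False 7.9083 [-0.78 -0.48  0.38] [0. 0. 0.]
30 False 8.3667 [ 0.95 -0.7   0.8 ] [0. 0. 0.]
45 False 8.825 [ 0.51 -0.7  -0.84] [0. 0. 0.]
60 False 9.2833 [ 0.2  -0.35  0.27] [0. 0. 0.]
75 False 9.7417 [-0.44 -0.09  1.  ] [0. 0. 0.]
90 False 10.2 [ 0.22 -0.62 -0.84] [0. 0. 0.]
```

View pics/c4.png

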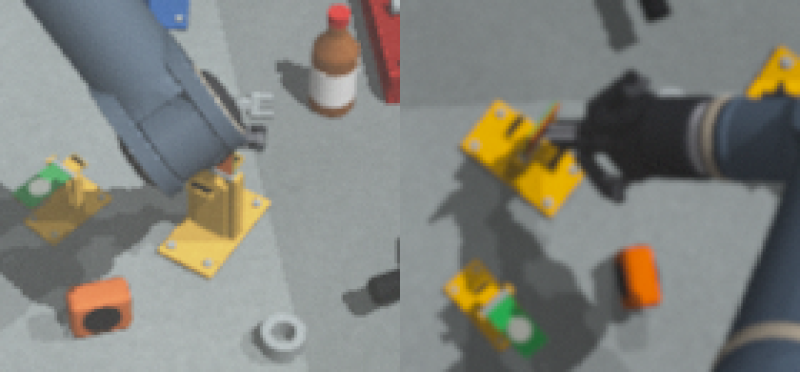

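The flag is upright in both crops: edge-on at (545,130) in the top view, with the fingers behind it. I'll continue over the hinge and press down.

Run:
```python
from h import *
np.set_printoptions(precision=2,suppress=True)
for f in (105,120,135,150):
    hit=move_l(tq(f,.072),feed=.06,until_force=12); s=sense()
    print(f,hit,s["time_s"],s["wrist_force"])
    if hit: break
p=sense()["position"]
hit=move_l(p+.018*XS-.008*Z,feed=.04,until_force=12); print(hit,sense()["wrist_force"])
p=sense()["position"]
hit=move_l(p-.025*Z,feed=.025,until_force=14); s=sense()
print(hit,s["time_s"],s["wrist_force"],s["position"]-p,(s["position"]+.025*A1-.011*NF-H)@np.stack([XS,Z],1))
```

```text
105 False 10.7583 [-0.22  0.77  0.11]
120 False 11.225 [ 0.07  0.76 -0.66]
135 False 11.6917 [ 0.49 -0.48 -0.42]
150 False 12.1583 [-0.1   0.06  0.56]
False [-0.31 -0.58  0.52]
True 13.4417 [-1.56 -2.34  6.36] [ 0.   -0.   -0.01] [0.06 0.  ]
```

Run:
```python
from h import *
np.set_printoptions(precision=4,suppress=True)
sleep(.3); s=sense(); print(s["wrist_force"],s["position"])
p=s["position"]; move_l(p+.05*Z,feed=.08); move_l(p+.05*Z-.2*A1,feed=.2); move_l(sense()["position"]+.08*Z-.08*XS,feed=.2)
for n in("top","side"):
    q,d=camera(n);np.savez(n+"3.npz",p=q,d=d)
z=np.load("top3.npz");P=cloud("top",z["d"]);hsv=cv2.cvtColor(z["p"],cv2.COLOR_RGB2HSV)
L=(P-H)@np.stack([XS,YS,Z],1)
hsvS=hsv[...,1]
m=(L[...,0]>.02)&(L[...,0]<.085)&(abs(L[...,1])<.018)&(L[...,2]>-.03)
X=L[m];c=np.linalg.lstsq(np.c_[X[:,:2],np.ones(len(X))],X[:,2],rcond=None)[0];print("n",len(X),"plane",c,"dev from pi",c[0])
a=np.load("side3.npz")["p"][170:300,260:400];b=z["p"][150:280,320:460]
cv2.imwrite("pics/c5.png",np.hstack([cv2.resize(x,(400,372),interpolation=3) for x in(a,b)])[...,::-1])
print(sense()["time_s"])
```

```text
[-1.0986 -1.1298  5.3253] [ 0.5776 -0.1454  0.1261]
n 259 plane [0.0005 0.018  0.0019] dev from pi 0.0004846202266450037
16.4833
```

View pics/c5.png

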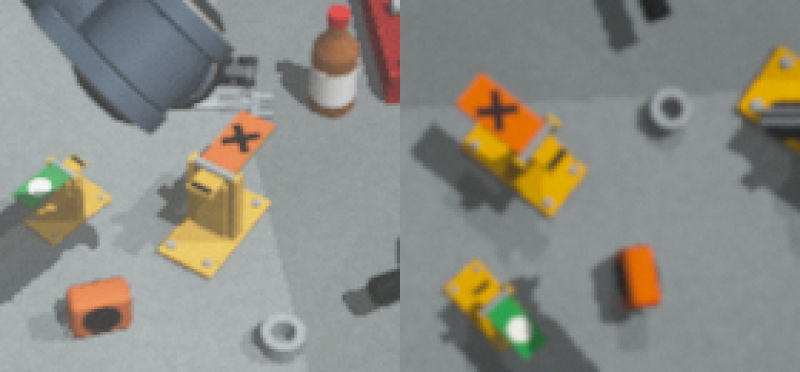

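The flag lies orange side up with its black cross showing at (495,110) in the top crop. Its fitted slope is 0.0005 rad, so it is flat. The tape, collar and other stands are in place, and the arm is clear.

```bash
python3 -c "
from rig import *
print(sense()['position'],sense()['wrist_force']); print(finish_job())"
```

```text
[ 0.49695045 -0.33781464  0.40008506] [ 0.06793186 -0.75718018  0.06129148]
the job is handed in; nothing more can be done
None
```

The yellow stand's flag was pushed over from green to orange and lies flat on its stop; I saw nothing else on the bench move, and the job was handed in at about 16.5 s.

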